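Clamp the grease pot and unscrew its tight cap

ROBOT

A 7-joint arm with a two-finger parallel gripper is mounted at the origin on the work surface; the furniture and walls round the work are solid. World frame = base frame: x ahead of the robot, y to its left, z up, the work surface at z = 0. Lengths are in m, angles in rad, forces in N, time in s.
With the tool pointing down it reaches from about 0.35 to 0.9 m from the base axis. Payload 19.9 kg.
Tool frame: the origin (TCP) lies at the very end of the fingers, on their centre line; the grasp point (between the pads) lies 19 mm behind it (arm.tcp_to_grasp is the distance from the TCP to the grasp point, in m); z points along the fingers, y is the line along which they close (so a half turn about z gives the same grasp; the last joint's range is limited). The gripper opens to 85 mm and grips with 20 to 120 N. Pads are 22 mm wide; open, the fingers measure 114 mm over their backs; the gripper's body (76 mm by 85 mm) begins 54 mm behind the grasp point. The pads swing forward as they close: fully open they stand 13 mm farther back than shut.
Start: joints at [-1.228, 0.417, -0.01, 1.614, 0.005, 1.111, -0.053], TCP at [0.235, 0.579, 0.231] pointing down, gripper open.
Joint ranges: [-2.81, 2.81], [-0.39, 2.02], [-1.27, 1.25], [0.06, 2.57], [-1.19, 4.33], [0.19, 2], [-2.82, 2.82]. Speed limits (rad/s): [1.89, 1.89, 2.39, 2.39, 3.01, 3.01, 3.01].

INTERFACE

Orientations are given as [roll, pitch, yaw] about the fixed x, y, z axes, in that order (R = Rz(yaw) Ry(pitch) Rx(roll)).
In Python, from station import arm, read_camera gives the robot as it stands. Calls block until the motion is done:
- arm.move_to(position, orientation): joint-space move of the TCP to a pose.
- arm.servo_line(position, v=0.15, rotation=None): straight line of the TCP; rotation=None keeps the orientation; v is the mean speed in m/s.
- arm.goto_joints(angles): joint-space move.
- arm.command_gripper(opening, grasp_force=None): finger opening in m; grasp_force is the grip in N (None keeps the last); returns when the fingers have stopped.
- arm.pause(seconds).
- arm.ik(position, orientation): joint angles nearest the present ones, or None.
- read_camera(name): name is "side" or "top"; returns a dict with "img" (384x512x3 uint8, red, green, blue), "range_z" (384x512 float32, m along the optical axis (not along the pixel's ray), 0 where there is no reading), "mtx" (3x3 intrinsics, pixels), "R" (3x3) and "t" (3): a world point X has camera coordinates R X + t. Camera axes: x right, y down, z forward; pixel columns grow to the right and rows downward; lengths in m; the calibration is good to about 2 mm. A picture is of the moment at which its call begins.
A pose or a line that the arm cannot do raises arm.MotionError and nothing moves.
- arm.close_job(): hands the job in; it is judged then, once.
Readings, each from a call of its own:
- arm.read_time_s(): time.
- arm.read_q(): joint angles.
- arm.read_joint_velocities(): joint speeds.
- arm.read_joint_efforts(): joint torques, N m.
- arm.read_position(): TCP position.
- arm.read_tool_rot(): TCP orientation.
- arm.read_ft_force(): force on the tool from outside, world axes, zero at the start.
- arm.read_moment(): the same for the moment, N m.
- arm.read_opening(): finger opening in m.
- arm.read_finger_force(): force on a finger pad.
Only numpy, scipy, OpenCV 4.12 (cv2) and the standard library are available. Lean on these libraries where they do the work, as an engineer would, in place of code of your own. Each camera call takes 0.05 s, during which the arm holds its last target. There are 200 camera calls.

TASK

The bushes are waiting for grease: swing the lever of the clamping nest fully down so that the grease pot is braced, then unscrew the pot's tight cap (anticlockwise from above) until its thread lets go, without the pot turning in the nest. Finish while still holding the cap in the gripper, level and centred just above the mouth, its lower edge clear of the rim by about a finger's breadth; leave the clamp closed and the tools and bushes round about where they lie.

Things in the scene. Friction and masses are not known exactly. Their poses are not given: they have to be found in the camera images.
- pot: White plastic grease pot, 76 mm in diameter, 0.3 kg, standing loose in the nest; unclamped it turns with its cap. Origin: centre of its underside, 12 mm above the bench; z up. Above the origin: straight wall to 56 mm, sloping shoulder to 64 mm, threaded neck, rim of the mouth at 81 mm. A sprung rubber disc in the mouth pushes up against the cap.
- cap: Black ribbed screw cap, 61 mm in diameter, 22 mm high, 0.08 kg. Origin: centre of its lower edge; z up. Screwed on, its lower edge is about 66 mm above the pot's underside, 2 mm above the shoulder: grip it across from above. Right-hand thread: turned anticlockwise it rises 18 mm a turn by itself. Tight for the first 40 degrees (up to 0.5 N m; 25 N of grip will do), then light; it stays where let go.
- cap_mark (a point): Point on the cap's wall under a small moulded pointer, 30.5 mm from its axis along its x axis, 10 mm above its lower edge. The cap starts turned -0.1 to 0.4 rad anticlockwise from cap_mark above pot_mark; the thread lets go at about 2.1 rad from there, surely by 2.2 (about two strokes of 1.25 rad with a regrasp), then it lifts straight off.
- pot_mark (a point): Point on the pot's wall (nothing to see there), 38 mm from its axis along the pot's x axis, 50 mm above its underside.
- pot_mouth (a point): Centre of the pot's mouth, level with the rim, 81 mm above the pot's underside; z up along the pot's axis.
- nest_seat (a point): Point on the nest's base plate, 12 mm above the bench, where the pot's axis stands when pressed home; the pot starts 1.5 to 3 mm short of it. The nest: a grey plate, 215 x 110 mm, fixed to the bench, with a steel V-locator (top 52 mm above the bench) on one side of the pot and a lever clamp on the other. x axis: from the clamp to the V; z up.
- lever_pivot (a point): Pivot of the clamp's lever, 92 mm from nest_seat on the side away from the V, 40 mm above the bench; the lever swings in the upright plane through both points. The clamp's cheeks reach 17 mm either way from it along that plane, 15 mm to each side, and 54 mm above the bench.
- lever_tip (a point): End of the lever's round black grip, 79.5 mm from the pivot; the grip is 15 mm thick and covers the outer 50 mm of the lever.
- lever (a joint): Clamp lever: 0 is open, leaning away from the pot at 65 degrees above level; 1.05 rad is fully down at its stop, 5 degrees above level, pointing away from the pot. Starts at 0 to 0.2 and stays where left. Pushing the grip away from the pot and down (up to about 10 N) drives a rubber pad 6 mm forward that presses the pot into the V with about 38 N. Closed: above 0.95.
- bush_small: Steel press-in bush standing on its flange, 33 mm in diameter, 26 mm high, on the bench to the right of the nest; origin: centre of its underside. To be left alone.
- bush_large: Black press-in bush standing on its flange, 39 mm in diameter, 30 mm high, on the bench to the right of the nest; origin: centre of its underside. To be left alone.
- gauge: Plug gauge, a 97 mm long, 21 mm thick rod lying on the bench to the right of the nest; origin: under its middle, y axis along it. To be left alone.
- spanner: Open-end spanner, 134 mm long, 26 mm wide, 6 mm thick, lying flat on the bench to the left of the nest; origin: under its middle, y axis along it. To be left alone.
There are look-alikes about, which are no part of the job. Of the things like the cap, leave any that is pink; of the rest the larger one is meant.

How it is judged:
By the outcome, as a careful person would: the job done as asked, in the order asked, and still so for the second after the job is handed in, while the arm keeps its last pose, push and grip.
It also fails if it takes over 54 s, if anything falls off the work surface, if the arm or the gripper's body presses on something with over 40 N, if the wrist force passes 120 N, or if a joint passes its speed limit or range.

## Working session

There is one attempt and no reset: what is moved stays moved. The work goes in short steps, each a Python script; the robot and the scene stay as the last script left them, time stands still between calls to the robot, and variables do not carry over. Pictures are saved under pics/ and viewed, at most 10 in all, crops included, and the job is handed in when it is done.

```bash
mkdir -p pics; ls
cat > h.py <<'E'
import numpy as np, cv2
from station import arm, read_camera
def snap(n,f):
    c=read_camera(n); cv2.imwrite('pics/'+f,c['img'][:,:,::-1]); np.savez('/tmp/'+f+'.npz',**c); return c
def ray(c,u,v,z):
    d=c['R'].T@np.linalg.solve(c['mtx'],[u,v,1]); o=-c['R'].T@c['t']; return o+d*(z-o[2])/d[2]
def proj(c,X):
    p=c['mtx']@(c['R']@np.array(X)+c['t']); return p[:2]/p[2]
def cloud(c):
    v,u=np.mgrid[:384,:512]; z=c['range_z']; P=np.linalg.inv(c['mtx'])@np.stack([u.ravel(),v.ravel(),np.ones(u.size)])*z.ravel()
    return (c['R'].T@(P-c['t'][:,None])).T.reshape(384,512,3)
E
python3 - <<'E'
from h import *
for n in('top','side'):
    c=snap(n,n+'0.png'); print(n,-c['R'].T@c['t'],c['R'],c['mtx'])
print(arm.read_tool_rot(),arm.read_time_s())
E
```

```text
pics
top [ 0.48679802 -0.20238121  0.94062672] [[-0.02777316 -0.99960969  0.00301866]
 [-0.98719967  0.02695366 -0.15719514]
 [ 0.15705242 -0.00734583 -0.98756295]] [[402.24619247   0.         257.33481729]
 [  0.         402.24619247 191.11415543]
 [  0.           0.           1.        ]]
side [ 1.07151945 -0.84177249  0.74815579] [[ 0.8157938   0.57795658  0.02113442]
 [ 0.37760352 -0.50460175 -0.77639723]
 [-0.43805942  0.64136048 -0.62988942]] [[457.06630459   0.         257.58450529]
 [  0.         457.06630459 198.20101231]
 [  0.           0.           1.        ]]
[-3.14044215e+00  9.43308297e-05  2.75678265e+00] 0.1
```

View pics/top0.png

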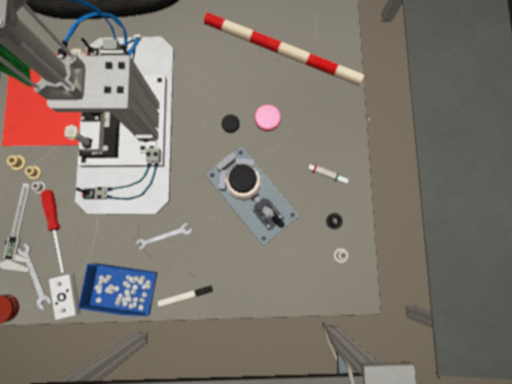

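View pics/side0.png

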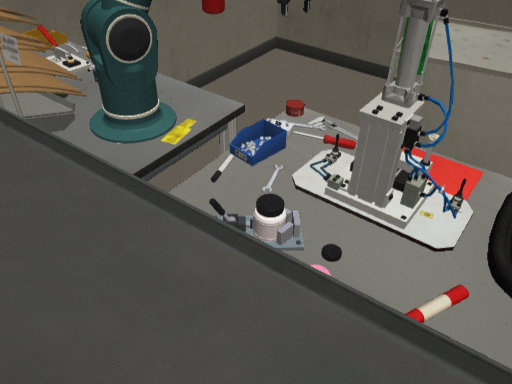

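The top view shows the nest with the capped pot at (242,178), the V up-left of it, and the lever grip at about (278,218). The look-alikes are the black disc at (230,123) and the pink one at (267,117). Next I'll enlarge both views and measure.

Run:
```python
from h import *
L=lambda n:dict(np.load(f'/tmp/{n}0.png.npz'))
t,s=L('top'),L('side')
a=cv2.resize(t['img'][140:250,200:310],(550,550),interpolation=cv2.INTER_CUBIC)
b=cv2.resize(s['img'][185:260,200:315],None,fx=6,fy=6,interpolation=cv2.INTER_CUBIC)
cv2.imwrite('pics/tc.png',a[:,:,::-1]);cv2.imwrite('pics/sc.png',b[:,:,::-1])
P=cloud(t)
# plate by height
sub=np.zeros((384,512),bool); sub[140:250,200:310]=1
m=(sub&(P[...,2]>0.006)).astype(np.uint8)
n,l,st,ce=cv2.connectedComponentsWithStats(m)
i=1+st[1:,4].argmax(); print('plate',st[i],(P[...,2][sub]).min(),np.median(P[...,2][sub]))
col=t['img'][240,262],t['img'][160,300];print(col)
# cap
g=t['img'].max(2)
m=((g<60)&(P[...,2]>0.085)&sub).astype(np.uint8)
cn=max(cv2.findContours(m,0,1)[0],key=cv2.contourArea);e=cv2.fitEllipse(cn);print('cap',e,cv2.contourArea(cn),ray(t,*e[0],0.1),'z',np.median(P[...,2][m>0]))
gs=s['img'].max(2);Q=cloud(s)
m=((gs<60)).astype(np.uint8);m[:185]=0;m[260:]=0;m[:,:200]=0;m[:,315:]=0
for c in cv2.findContours(m,0,1)[0]:
  if cv2.contourArea(c)>40: k=np.zeros_like(m);cv2.drawContours(k,[c],-1,1,-1);q=Q[k>0];print('side',cv2.boundingRect(c),q.mean(0),q.min(0),q.max(0))
for X in ([230,123],[267,117]):print(P[X[1],X[0]])
```

```text
plate [ 206  147   93   99 4308] -0.004928654239048308 0.002438519440255047
(array([118, 126, 129], dtype=uint8), array([137, 132, 120], dtype=uint8))
cap ((242.21678161621094, 178.2168426513672), (24.78175926208496, 26.004497528076172), 171.6605682373047) 503.0 [ 0.64912475 -0.17726487  0.1       ] z 0.10104444307852577
side (227, 215, 19, 17) [ 0.59951624 -0.2285059   0.04310624] [ 0.57950389 -0.24651502  0.02528257] [ 0.61497426 -0.21081733  0.0552449 ]
side (200, 213, 90, 47) [ 0.86570353 -0.57526274  0.42006873] [ 0.81309216 -0.84177249  0.40835041] [ 1.07151945 -0.57135722  0.74815579]
side (210, 199, 15, 16) [ 0.56230656 -0.25479048  0.09551937] [ 0.48378613 -0.84177249  0.00113955] [ 1.07151945 -0.15941789  0.74815579]
side (256, 194, 28, 23) [ 0.65506035 -0.18366491  0.09851841] [ 0.62105082 -0.20953996  0.08119638] [ 0.68271993 -0.14861057  0.10481333]
[ 0.8005394  -0.14848643  0.0159221 ]
[ 0.81096226 -0.23719618  0.02208987]
```

View pics/tc.png

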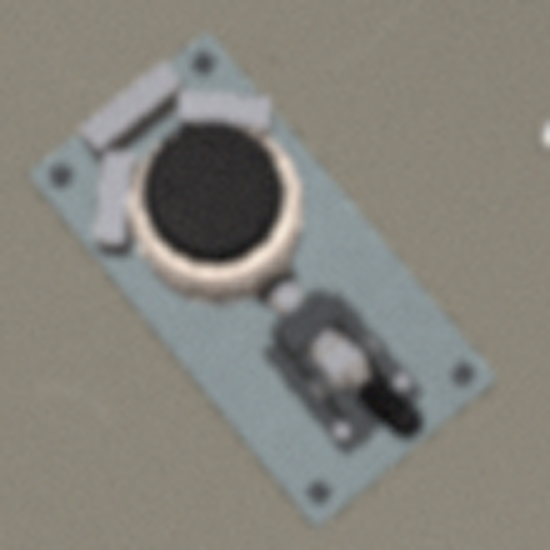

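View pics/sc.png

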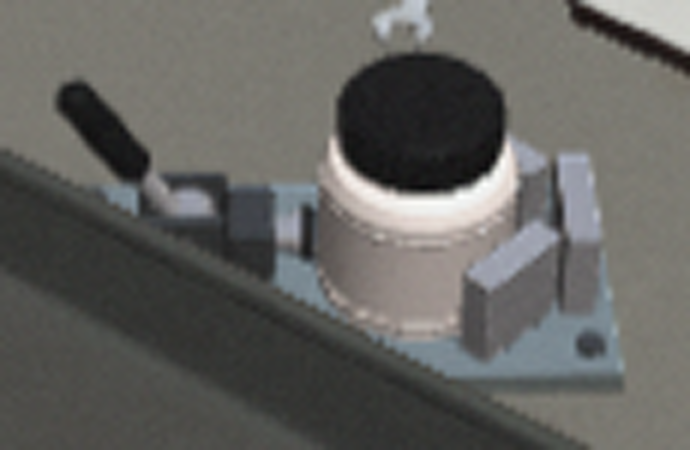

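The crops show the plate corners at crop (207,35), (32,175), (315,522) and (493,378). The lever tip is at (408,425) in the top crop and (68,92) in the side crop, and nothing blocks access to the cap. Next I'll get the nest axis, lever angle and column extents.

Run:
```python
from h import *
L=lambda n:dict(np.load(f'/tmp/{n}0.png.npz'))
t,s=L('top'),L('side')
C=[ray(t,200+u/5-.4,140+v/5-.4,.012) for u,v in((207,35),(32,175),(315,522),(493,378))]
C=np.array(C);print(C.round(4));a=(C[0]+C[1])/2-(C[2]+C[3])/2;print('len',np.linalg.norm(a),'yaw',np.arctan2(a[1],a[0]))
a/=np.linalg.norm(a);mid=C.mean(0);print('mid',mid)
w=C[0]-C[1];print(np.linalg.norm(w),np.arctan2(w[1],w[0])+np.pi/2)
cap=ray(t,242.2,178.2,.1);cap[2]=0;l=np.array([-a[1],a[0],0]);print('cap rel mid along,lat',(cap-mid)@a,(cap-mid)@l)
# lever tip ray in plane
for c,u,v in((t,200+408/5-.4,140+425/5-.4),(s,200+70/6-.4,185+93/6-.4)):
  d=c['R'].T@np.linalg.solve(c['mtx'],[u,v,1]);o=-c['R'].T@c['t'];k=((cap-o)@l)/(d@l);X=o+d*k;p=cap+a*-.0898;print(X,'h',(p-X)@a,X[2]-.04,np.degrees(np.arctan2(X[2]-.04,(p-X)@a)))
P=cloud(t).reshape(-1,3);P=P[(P[:,2]>.1)&(P[:,0]<1)&(P[:,2]<.9)]
for x in np.arange(.1,1,.1):
  for y in np.arange(-.6,.5,.1):
    q=P[(abs(P[:,0]-x)<.05)&(abs(P[:,1]-y)<.05)]
    if len(q)>8:print(round(x,1),round(y,1),q[:,2].max().round(2),end=' | ')
```

```text
[[ 0.7427 -0.1734  0.012 ]
 [ 0.6771 -0.0897  0.012 ]
 [ 0.5116 -0.2179  0.012 ]
 [ 0.5754 -0.3023  0.012 ]]
len 0.21031164847380082 yaw 0.6578647344178666
mid [ 0.62670689 -0.19584302  0.012     ]
0.10640521016914872 0.6649259058755865
cap rel mid along,lat 0.029149396749347523 0.0009986848341681977
[ 0.54750438 -0.25577986  0.11117683] h 0.038669409588538886 0.07117683033082647 61.48536479682284
[ 0.54757438 -0.25572577  0.1070449 ] h 0.038580946175623645 0.06704489858093646 60.08175138230034
0.5 -0.3 0.11 | 0.6 -0.3 0.11 | 0.6 -0.2 0.11 | 0.7 -0.2 0.11 | 0.7 -0.0 0.28 | 0.7 0.1 0.28 | 0.7 0.2 0.21 | 0.8 -0.6 0.42 | 0.8 -0.0 0.29 | 0.8 0.1 0.5 | 0.8 0.2 0.41 | 0.9 -0.0 0.29 | 0.9 0.1 0.35 |
```

Run:
```python
from h import *
t=dict(np.load('/tmp/top0.png.npz'));P=cloud(t).reshape(-1,3)
k=(P[:,2]>.15)&(P[:,2]<.9)&(P[:,0]>.3)&(P[:,0]<1);q=P[k];d=np.hypot(q[:,0]-.65,q[:,1]+.178);i=np.argsort(d)[[3,20,100,300]];print(q[i],d[i])
for y in np.arange(-3,3.3,.4):
  r=arm.ik([.65,-.178,.077],[np.pi,0,y]);print(round(y,2),None if r is None else np.round(r,2))
for p in([.35,.35,.45],[.42,-.2,.4],[.57,-.24,.2]):
  for y in(.66,.66-np.pi,2.757):
   r=arm.ik(p,[np.pi,0,y]);print(p,y,None if r is None else np.round(r,2))
```

```text
[[0.74598077 0.0135151  0.26597978]
 [0.75100344 0.01323394 0.26724198]
 [0.75714143 0.01420215 0.20990166]
 [0.74370577 0.02651421 0.25814443]] [0.21422031 0.21626862 0.22004761 0.22495963]
-3.0 [-0.08  0.71  0.45  1.6  -0.37  0.91  2.21]
-2.6 [ 0.01  0.69  0.3   1.6  -0.25  0.89  2.52]
-2.2 [ 0.89  0.97 -1.09  1.57  0.91  1.18  2.13]
-1.8 [-0.44  0.98  1.08  1.62 -0.93  1.14 -2.49]
-1.4 [-0.44  0.98  1.08  1.62 -0.93  1.14 -2.09]
-1.0 [-0.44  0.98  1.08  1.62 -0.93  1.14 -1.69]
-0.6 [-0.44  0.98  1.08  1.62 -0.93  1.14 -1.29]
-0.2 [-0.29  0.82  0.79  1.61 -0.67  1.   -1.06]
0.2 [-0.29  0.81  0.77  1.61 -0.65  0.99 -0.67]
0.6 [-0.27  0.8   0.74  1.61 -0.62  0.98 -0.29]
1.0 [-0.24  0.78  0.69  1.61 -0.58  0.96  0.08]
1.4 [-0.21  0.77  0.65  1.61 -0.54  0.95  0.45]
1.8 [-0.21  0.77  0.65  1.61 -0.54  0.95  0.85]
2.2 [-0.21  0.76  0.64  1.61 -0.54  0.95  1.25]
2.6 [-0.2   0.76  0.62  1.61 -0.52  0.95  1.63]
3.0 [-0.14  0.73  0.53  1.61 -0.43  0.92  1.97]
[0.35, 0.35, 0.45] 0.66 [-1.22  0.04  0.39  1.6  -0.02  1.5  -1.74]
[0.35, 0.35, 0.45] -2.481592653589793 [-0.82  0.05 -0.03  1.59  0.    1.5   1.38]
[0.35, 0.35, 0.45] 2.757 [-0.94  0.05  0.1   1.59 -0.    1.5   0.34]
[0.42, -0.2, 0.4] 0.66 [-0.9  -0.09  1.23  1.77  0.08  1.4  -0.6 ]
[0.42, -0.2, 0.4] -2.481592653589793 [-0.89 -0.08  1.22  1.77  0.08  1.4   2.54]
[0.42, -0.2, 0.4] 2.757 [-0.86 -0.08  1.2   1.77  0.07  1.4   1.51]
[0.57, -0.24, 0.2] 0.66 [-0.36  0.66  1.05  1.69 -0.62  1.17 -0.06]
[0.57, -0.24, 0.2] -2.481592653589793 [ 0.99  0.6  -0.91  1.64  0.51  1.16  2.19]
[0.57, -0.24, 0.2] 2.757 [-0.26  0.57  0.86  1.68 -0.48  1.11  1.93]
```

Run:
```python
from h import *
y=.661;a=np.array([np.cos(y),np.sin(y),0]);piv=np.array([.6491,-.1773,.04])-.0898*a;O=[np.pi,0,y]
def W(deg,r=.062):
    t=np.radians(deg);return piv+a*(-r*np.cos(t)+.0075*np.sin(t)+.011)+np.array([0,0,r*np.sin(t)+.0075*np.cos(t)])
arm.goto_joints([-1.228,.05,0,1.59,0,1.5,-.05])
arm.goto_joints([.4,.05,0,1.59,0,1.5,-.5])
arm.command_gripper(0.0,50)
p=W(72);arm.move_to(p+[0,0,.08],O);print(arm.read_q().round(2) if hasattr(arm.read_q(),'round') else arm.read_q())
arm.servo_line(p,v=.1);print(arm.read_time_s(),arm.read_ft_force())
for d in(62,52,42,32,22,14,9,6,4,2):
    arm.servo_line(W(d),v=.08);f=np.array(arm.read_ft_force());print(d,f.round(1),np.round(np.array(arm.read_position())-W(d),4),arm.read_time_s())
    if np.linalg.norm(f)>22:break
snap('side','side1.png');c=snap('top','top1.png')
```

```text
[ 0.36  0.46 -0.03  1.67  0.01  1.01 -0.59]
6.5167 [0.72814741 0.40332142 0.69569703]
62 [-0.3 -0.   0.2] [-0.0006 -0.0008  0.0002] 6.8
52 [-0.2 -0.  -0.4] [-0.0005 -0.0004 -0.0002] 7.0833
42 [ 0.9 -0.5  0.4] [-0.0003 -0.0002 -0.0002] 7.3667
32 [ 0.8 -0.1  0.2] [-0.0002 -0.     -0.0001] 7.65
22 [-0.4  0.8  0.2] [-0.0001  0.     -0.0001] 7.9333
14 [ 0.5  1.  -0.6] [0.0001 0.     0.0001] 8.1917
9 [ 1.1 -0.4  2.4] [0.0001 0.     0.0001] 8.4417
6 [ 0.9 -0.1  3.2] [ 0.0001 -0.      0.0002] 8.6917
4 [0.4 0.6 5.9] [ 0.0001 -0.      0.0003] 8.9417
2 [-7.8  5.  29.3] [0.0006 0.     0.0017] 9.1917
```

Run:
```python
from h import *
p=np.array(arm.read_position());arm.servo_line(p+[0,0,.12],v=.2)
arm.goto_joints([.4,.05,0,1.59,0,1.5,-.5]); arm.command_gripper(.08)
print(arm.read_ft_force(),arm.read_time_s())
t=snap('top','top2.png');s=snap('side','side2.png')
P=cloud(t);g=t['img'].max(2);sub=np.zeros((384,512),bool);sub[150:210,210:275]=1
m=((g<60)&(P[...,2]>.085)&(P[...,2]<.12)&sub).astype(np.uint8)
cn=max(cv2.findContours(m,0,1)[0],key=cv2.contourArea);e=cv2.fitEllipse(cn);print(e,cv2.contourArea(cn),ray(t,*e[0],.1))
a=cv2.resize(t['img'][140:250,200:310],(450,450));b=cv2.resize(s['img'][185:260,200:300],None,fx=4,fy=6)[:450]
im=np.hstack([a,b[:,:350]]);cv2.imwrite('pics/c2.png',im[:,:,::-1])
```

```text
[0.17732231 0.73220846 0.93715985] 11.9333
((241.4288787841797, 177.4982147216797), (24.757226943969727, 25.282608032226562), 169.36001586914062) 489.0 [ 0.65072594 -0.17562355  0.1       ]
```

View pics/c2.png

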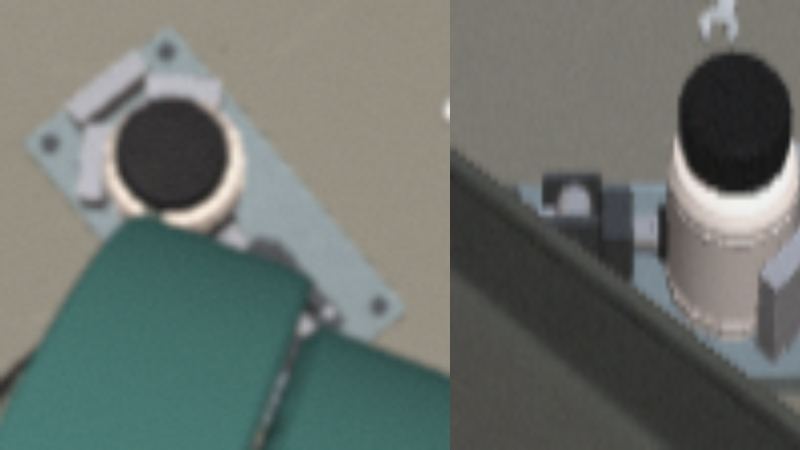

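The lever no longer shows above the fence in the side view, and the cap has moved 2.3 mm towards the V, to crop (172,152). I'll grip it now.

Run:
```python
from h import *
c=np.array([.6507,-.1756,.076]);y=.66
arm.move_to(c+[0,0,.1],[np.pi,0,y+.1]);print(np.round(arm.read_q(),2))
t0=arm.read_time_s();arm.servo_line(c+[0,0,.0997],v=.0015,rotation=[np.pi,0,y]);print('dt',arm.read_time_s()-t0,arm.read_tool_rot())
arm.servo_line(c,v=.1);f0=np.array(arm.read_ft_force());print(f0,arm.read_time_s())
s=snap('side','side3.png')
arm.command_gripper(.055,25);f=np.array(arm.read_ft_force());print(f,arm.read_opening(),arm.read_finger_force(),arm.read_position(),arm.read_time_s())
s2=snap('side','side4.png');t=snap('top','top4.png')
k=lambda s:cv2.resize(s['img'][160:250,215:325],(400,327))
cv2.imwrite('pics/c3.png',np.hstack([k(s),k(s2)])[:,:,::-1])
```

```text
[ 0.28  0.56 -0.08  1.53  0.05  1.06 -0.63]
dt 0.25 [ 3.13983355e+00 -8.60678314e-04  6.61887591e-01]
[-0.05411085  0.05025272  0.19375671] 14.7417
[ 0.77012459 -1.16644007  5.42755235] 0.06023315070758972 26.36423776857555 [ 0.65136584 -0.17606133  0.07693683] 15.1083
```

View pics/c3.png

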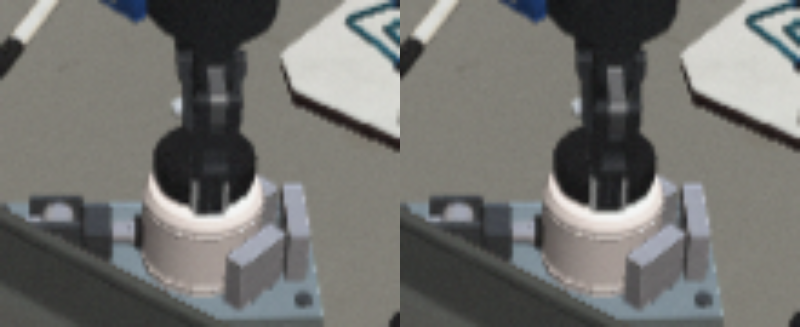

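The fingers are centred on the cap at about (205,180) in the left panel. The 5 N upward force suggests the tips brush the shoulder, so I'll raise them 2.5 mm, grip harder and make the first stroke.

Run:
```python
from h import *
c=np.array([.6510,-.1758,.0785]);y=.66
arm.command_gripper(.07);arm.servo_line(c,v=.05)
arm.command_gripper(.055,50);print(np.round(arm.read_ft_force(),1),arm.read_opening(),arm.read_position(),arm.read_time_s())
N=5;S=1.3
for i in range(1,N+1):
    arm.servo_line(c+[0,0,.018*S/(2*np.pi)*i/N],v=.0015,rotation=[np.pi,0,y+S*i/N])
    print(np.round(arm.read_ft_force(),1),np.round(arm.read_moment(),2),round(arm.read_tool_rot()[2],3),round(arm.read_opening(),4),np.round(arm.read_position(),4),round(arm.read_time_s(),2))
snap('side','side5.png');snap('top','top5.png')
```

```text
[-1.8  0.6  7.9] 0.05974386875758324 [ 0.65132559 -0.17610269  0.07919471] 15.975
[1.8 1.1 5.5] [ 0.02 -0.41  0.37] 0.917 0.0593 [ 0.6516 -0.1758  0.0799] 16.38
[0.9 0.8 6. ] [ 0.07 -0.23  0.1 ] 1.177 0.0596 [ 0.6514 -0.1758  0.0805] 16.79
[ 0.6 -1.   4.8] [-0.23 -0.18 -0.02] 1.434 0.0596 [ 0.6511 -0.176   0.0809] 17.2
[ 3.  -1.4  0.9] [-0.22 -0.65  0.  ] 1.694 0.0592 [ 0.6511 -0.1758  0.0813] 17.61
[ 4.1 -2.4 -1. ] [-0.47 -0.86 -0.  ] 1.954 0.0595 [ 0.6511 -0.1758  0.0822] 18.02
```

The moment peaked near 0.4 N·m and then fell away to zero, so the cap has broken loose. Now the regrasp and second stroke.

Run:
```python
from h import *
c=np.array([.6511,-.1758,.0785+.0037]);y=.66;O=[np.pi,0,y]
arm.command_gripper(.075)
t=snap('top','top6.png')
arm.servo_line(c+[0,0,.003],v=.0025,rotation=O)
arm.servo_line(c,v=.03);snap('side','side6.png')
arm.command_gripper(.055,50);print(np.round(arm.read_ft_force(),1),arm.read_opening(),arm.read_position(),arm.read_tool_rot(),arm.read_time_s())
N=5;S=1.3
for i in range(1,N+1):
    arm.servo_line(c+[0,0,.018*S/(2*np.pi)*i/N],v=.0015,rotation=[np.pi,0,y+S*i/N])
    print(np.round(arm.read_ft_force(),1),np.round(arm.read_moment(),2),round(arm.read_tool_rot()[2],3),round(arm.read_opening(),4),np.round(arm.read_position(),4),round(arm.read_time_s(),2))
a=snap('side','side7.png')
arm.servo_line(c+[0,0,.0037+.005],v=.02);print(np.round(arm.read_ft_force(),1),arm.read_position())
b=snap('side','side8.png')
k=lambda s:cv2.resize(s['img'][160:250,215:325],(400,327))
cv2.imwrite('pics/c4.png',np.hstack([k(a),k(b)])[:,:,::-1])
```

```text
[-1.6 -0.5  6.8] 0.05992029947631334 [ 0.65132278 -0.17603923  0.08278143] [ 3.14092820e+00 -2.82289815e-04  6.59991745e-01] 20.5083
[0.9 0.7 5.1] [ 0.14 -0.21 -0.  ] 0.916 0.0595 [ 0.6516 -0.176   0.0835] 20.92
[0.9 0.3 6.2] [ 0.13 -0.12  0.07] 1.176 0.0596 [ 0.6516 -0.1759  0.0842] 21.32
[ 0.5 -0.   7. ] [ 0.15 -0.16  0.07] 1.436 0.0595 [ 0.6516 -0.1759  0.085 ] 21.73
[-0.2  0.9  7. ] [ 0.11 -0.05  0.06] 1.696 0.0598 [ 0.6515 -0.1759  0.0857] 22.14
[0.1 0.5 7.2] [ 0.11 -0.01  0.09] 1.956 0.0595 [ 0.6515 -0.176   0.0865] 22.55
[ 0.6  0.5 -0.6] [ 0.65095372 -0.17584994  0.09082879]
```

View pics/c4.png

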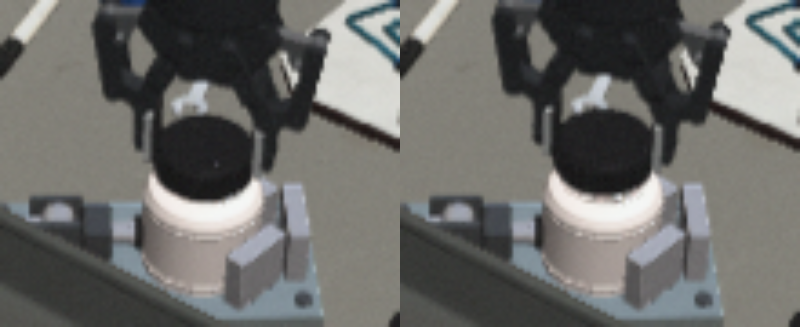

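The right panel shows the cap lifted with the neck visible beneath it, and no pull is left on the wrist. The thread has let go, so I'll lift to the final height and check.

Run:
```python
from h import *
arm.servo_line([.6510,-.1758,.1095],v=.03);arm.pause(.3);print(np.round(arm.read_ft_force(),1),arm.read_position(),arm.read_tool_rot(),arm.read_opening(),arm.read_finger_force(),arm.read_time_s())
s=snap('side','side9.png');t=snap('top','top9.png')
c=np.array([.651,-.1758,0]);
im=cv2.resize(s['img'][150:250,210:310],(500,500),interpolation=cv2.INTER_CUBIC)
# project expected front points: cap lower edge centre(z .108), rim centre .093, pot base
o=-s['R'].T@s['t'];d=o-c;d[2]=0;d/=np.linalg.norm(d)
for n,z,r in(('capbot',.108,.0305),('captop',.130,-.0305),('rim',.093,0.027),('shoulder',.068,.038),('base',.012,.038)):
    p=proj(s,c+[0,0,z]+d*r);q=((p-[210,150]+.5)*5);print(n,p.round(1),q.round());cv2.circle(im,tuple(int(v) for v in q),3,(255,0,0),-1)
tt=cv2.resize(t['img'][150:250,210:310],(290,290));tt=np.vstack([tt,np.zeros((210,290,3),np.uint8)])
cv2.imwrite('pics/c5.png',np.hstack([im,tt])[:,:,::-1])
```

```text
[0.1 0.2 0.3] [ 0.65092834 -0.17579301  0.10935214] [-3.14138432e+00 -1.26072740e-04  1.96003912e+00] 0.05988296811746263 54.1500192694366 24.1167
capbot [269.9 208. ] [302. 293.]
captop [271.1 183. ] [308. 168.]
rim [269.7 212.2] [301. 314.]
shoulder [269.1 224. ] [298. 373.]
base [268.2 242.2] [293. 463.]
```

View pics/c5.png

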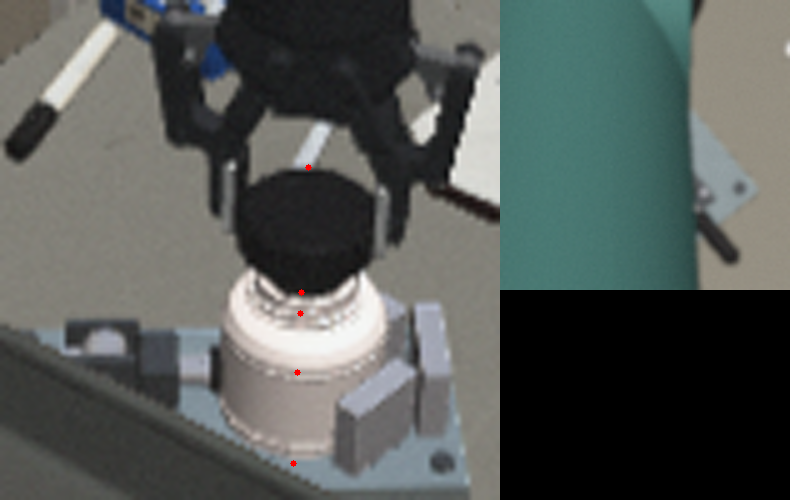

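```bash
python3 -c "
from h import *
arm.close_job();print(arm.read_time_s())"
```

```text
the job is handed in; nothing more can be done
the job is handed in; nothing more can be done
```

The job is handed in. The clamp is closed, the cap is unscrewed, and the gripper is holding it level and centred about 15 mm above the rim. Robot time was about 24 s of the 54 s allowed, and none of my moves went near the tools and bushes.

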